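Clip the allergy marker onto the order plate

ROBOT

A 7-joint arm with a two-finger parallel gripper is mounted at the origin on the work surface. World frame = base frame: x ahead of the robot, y to its left, z up, the work surface at z = 0. Lengths are in m, angles in rad, forces in N, time in s.
With the tool pointing down it reaches from about 0.35 to 0.9 m from the base axis. Payload 7.2 kg.
Tool frame: the origin (TCP) lies on the centre line of the jaws, within the pads' length; the fingertips stand 19 mm ahead of it and the grasp point (between the pads) is the TCP (ctrl.nose_length is the distance from the TCP to the fingertips, in m); z points along the fingers, y is the line along which they close (so a half turn about z gives the same grasp; the last joint's range is limited). The gripper opens to 88 mm and grips with 3 to 60 N. Pads are 20 mm wide; open, the fingers measure 115 mm over their backs; the gripper's body (75 mm by 178 mm) begins 61 mm behind the grasp point.
Start: joints at [-1.286, 0.411, -0.013, 1.596, 0.006, 1.134, -0.082], TCP at [0.216, 0.587, 0.242] pointing down, gripper open.
Joint ranges: [-2.95, 2.95], [-0.29, 1.99], [-1.47, 1.44], [0.14, 2.54], [-1.03, 4.17], [0.13, 1.85], [-2.86, 2.86]. Speed limits (rad/s): [2.39, 2.39, 3.01, 3.01, 3.14, 3.14, 3.14].

INTERFACE

Orientations are given as a unit quaternion [w, x, y, z].
In Python, from plant import ctrl, cams gives the robot as it stands.
- The arm moves only by the shell command python3 -m creep 'ROWS' [FORCE]. ROWS is JSON, a list of rows, each an object of numbers: "tx", "ty", "tz": the shift along the tool's x, y, z in cm; "ax", "ay", "az": the turn, a rotation vector about the tool's x, y, z in rad; "gripper": the gripper command: -1 is shut, 1 is fully open, values between are in proportion. A call has 1 to 5 rows; each row is the pose to reach, as a shift and turn from the pose commanded when the call began, along the tool's axes at that moment; what a row does not reach only later rows make up. A row lasts 1/10 s, in which the tool goes at most 50 mm and 8.59 degrees, less where a joint would pass 70% of its speed; a pose out of reach is approached as far as the arm can. A call with a gripper value outside its range is refused whole. The fingers move at their own pace and stop on an object; FORCE is the grip in N (left out, the last holds). Time passes only in rows, so rows that repeat a pose let the fingers close. It gives the time, the measured TCP pose, the force, the opening and the grip force at its end, in the units of the state.
- ctrl.state(): the state, without advancing time (a new reading comes with each control period).
- cams.grab_frame(name): name is "scene" or "top"; returns a dict with "pixels" (480x640x3 uint8, red, green, blue), "K" (3x3 intrinsics, pixels), "origin" and "orientation" of the camera in the world. Camera axes: x right, y down, z forward; pixel columns grow to the right and rows downward; lengths in m; the calibration is good to about 2 mm. A picture is of the moment at which its call begins. There is no depth.
- ctrl.finish_job(): hands the job in; it is judged then, once.
The state is a dict: "time": time; "qpos": joint angles; "dq": joint speeds; "joint_torque": joint torques, N m; "tcp_pos": TCP position; "orientation": TCP orientation; "force": force on the tool from outside, world axes, zero at the start; "wrist_torque": the same for the moment, N m; "width": finger opening in m; "gripper_force": force on a finger pad.
Only numpy, scipy, OpenCV 4.12 (cv2) and the standard library are available. Lean on these libraries where they do the work, as an engineer would, in place of code of your own. Each camera call takes 0.05 s, during which the arm holds its last target. There are 200 camera calls.

TASK

An allergy order has come in: pluck the red clip out of its tray pocket and lay it flat on the green cutting board and let go of it there. Then take it again by its handles, squeeze it open and clip it straight and level onto the red-striped upright edge of the order plate, so that it holds there by itself in the air, well above the counter and the plate's foot. Leave the yellow and blue clips lying in their pockets and the sauce bottle standing where it is.

Things in the scene. Friction and masses are not known exactly. Their poses are not given: they have to be found in the camera images.
- red_clip: red spring clip like a clothes peg, lying on its side in one of the tray's 3 pockets (which one varies); 24 mm high, 92 mm long, 58 g. Origin: on the hinge axis at the underside; z up along the hinge. Nose (jaw tips) 40 mm towards its -y, handle ends 52 mm towards +y; x runs across the halves. The shut jaws' outer faces are flat, 20 mm apart, from y = +2 to -40 mm (gripping there does not open it)
- red_clip_jaw_l: the red clip's -x half (jaw and handle), swinging about the hinge; same origin. Handles spread from 20 mm over all at the hinge to 40 mm at the ends; squeezing them along x at y = +35 mm (about 8 N) until they are parallel, 20 mm over all, opens the clip to its stop
- red_clip_jaw_r: the red clip's +x half; same origin. Fully squeezed, the jaw tips stand 17 mm apart. Rubber pads line the last 10 mm of the jaws, 2 mm apart when shut; the throat behind them is 10 mm wide, ending 35 mm from the tips
- red_nose (a point): point midway between the red clip's jaw tips, at mid height: 40 mm from the hinge towards its -y, 12 mm above its underside
- yellow_clip: spring clip like a clothes peg, yellow plastic, lying on its side in one of the tray's three pockets (which one varies). Same shape and frame as the red one; must stay
- blue_clip: spring clip like a clothes peg, blue plastic, lying on its side in one of the tray's three pockets (which one varies). Same shape and frame as the red one; must stay
- tray: fixed black and grey tray, 228 (x) by 124 mm (y); origin: centre of underside. Clips lie on its floor (z = 6 mm) at x = -66, 0, 66, hinge y = -2 mm, noses to -y, 46 mm between neighbours' jaws. Grey ribs (20 mm wide, y = 20 to 62, top z = 30 mm, like the clips) and a back wall flank the handles: no room for fingers there. Jaw side open but for a lip 12 mm high at y = -60 mm
- board: fixed green cutting board, 170 mm (x) by 130 mm (y), 10 mm thick. Origin: centre of its underside, so its top is at z = 10 mm
- plate: fixed upright white order plate, 4 mm thick (x), 120 mm wide (y = -60 to 60), up to z = 105 mm. Origin: centre of the underside of its dark foot (90 mm in x, 80 mm in y, 10 mm thick; socket on it 14 by 70 mm, up to z = 22 mm). The edge at y = +60 mm has an 8 mm red stripe on both faces and overhangs the foot by 20 mm
- plate_edge (a point): a point on the red-striped upright edge of the order plate: y = +60 mm in the plate's frame, mid-thickness, 62 mm above the counter. The plate lies towards -y of the plate's frame from here
- bottle: loose orange sauce bottle with a red cap, 54 mm across, 170 mm tall, 0.3 kg; origin at the centre of its underside; must be left alone
Not all that is in view belongs to the job. Of the things like the board, leave any that is black, brown or pink; of the rest the larger one is meant.

How it is judged:
By the outcome, as a careful person would: the job done as asked, in the order asked, and still so for the second after the job is handed in, with the robot touching nothing.
It also fails if it takes over 64 s, if anything falls off the work surface, if the arm or the gripper's body presses on something with over 40 N, if the wrist force passes 120 N, or if a joint passes its speed limit or range.

## Working session

There is one attempt and no reset: what is moved stays moved. The work goes in short steps, Python scripts to look and compute and a shell command to move; the robot and the scene stay as the last step left them, time stands still between calls to the robot, and variables do not carry over. Pictures are saved under pics/ and viewed, at most 10 in all, crops included, and the job is handed in when it is done.

```bash
mkdir -p pics; ls
python3 - <<'E'
from plant import ctrl,cams
import cv2
for n in("scene","top"):
    f=cams.grab_frame(n); cv2.imwrite(f"pics/{n}0.png",f["pixels"][:,:,::-1]); print(n,f["K"],f["origin"],f["orientation"])
print(ctrl.state(),ctrl.nose_length)
E
```

```text
pics
scene [[543.12553679   0.         320.94130563]
 [  0.         543.12553679 238.90398718]
 [  0.           0.           1.        ]] [1.17083164 0.11124602 1.07242609] [-0.20979044  0.64018086  0.70571273 -0.21937635]
top [[558.29512335   0.         327.70202895]
 [  0.         558.29512335 246.35127705]
 [  0.           0.           1.        ]] [0.39486551 0.05020187 1.44836796] [-0.02891314  0.70769173 -0.7057202   0.01718844]
{'time': 0.1, 'qpos': array([-1.28620262,  0.41184894, -0.01271013,  1.59693807,  0.00559547,
        1.13429494, -0.08217392]), 'dq': array([ 0.00017183, -0.00315465,  0.00080573, -0.00247017,  0.00057624,
       -0.00127897,  0.00019261]), 'joint_torque': array([ 2.89128424e-03, -5.89095497e+01,  6.43945802e-01, -2.91705179e+01,
       -5.37802465e-02,  1.46035306e-02,  5.23548692e-05]), 'tcp_pos': array([0.21583912, 0.58610115, 0.24088419]), 'orientation': array([-7.85333106e-05,  1.75460537e-01,  9.84486197e-01, -7.22621038e-04]), 'force': array([0.65903053, 0.36047635, 0.0357297 ]), 'wrist_torque': array([-0.06136358,  0.0627306 , -0.04767348]), 'gripper_force': 0.0, 'width': 0.08775318657219505} 0.019
```

View pics/top0.png

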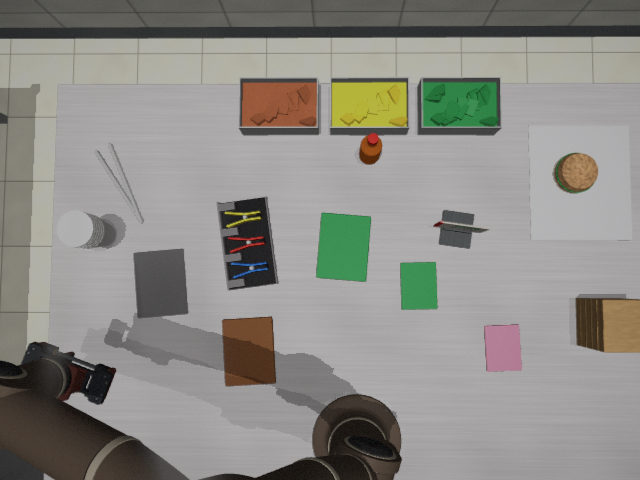

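View pics/scene0.png

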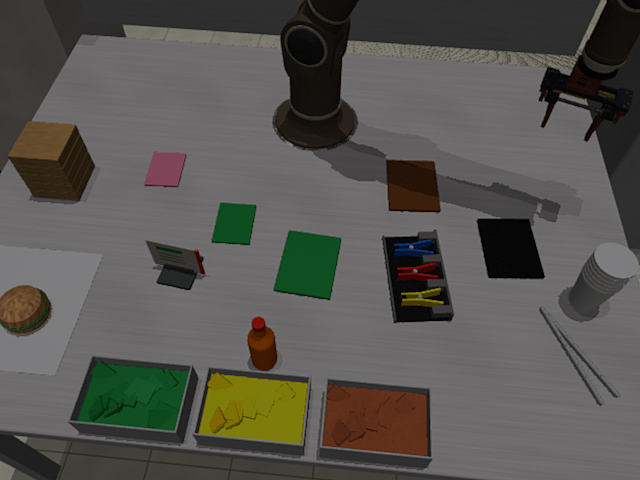

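Pictures: the top view shows the red clip in the middle tray pocket (245,243), nose to the image right (world -y), with yellow at (242,217) and blue at (249,268).

Board candidates are large green (343,247), small green (419,285), black (161,283), brown (249,351) and pink (503,347). The large green one fits: it isn't an excluded colour and it's the larger of the two greens. The plate is at (460,228), with its red stripe on the left end at (437,224).

```bash
cat > h.py <<'E'
import numpy as np, cv2
from scipy.spatial.transform import Rotation as R
def rot(f): return R.from_quat(np.roll(f["orientation"],-1)).as_matrix()
def ray(f,uv,z):
    uv=np.atleast_2d(uv).astype(float); d=np.c_[uv,np.ones(len(uv))]@np.linalg.inv(f["K"]).T@rot(f).T
    o=np.array(f["origin"]); return o+d*((z-o[2])/d[:,2])[:,None]
def proj(f,p):
    c=(np.atleast_2d(p)-f["origin"])@rot(f); c=c@np.array(f["K"]).T; return c[:,:2]/c[:,2:]
def mask(f,h0,h1,box,s=120,v=50):
    h=cv2.cvtColor(f["pixels"],cv2.COLOR_RGB2HSV); m=cv2.inRange(h,(h0,s,v),(h1,255,255))
    if h0==0: m|=cv2.inRange(h,(172,s,v),(180,255,255))
    o=np.zeros_like(m);x0,y0,x1,y1=box;o[y0:y1,x0:x1]=m[y0:y1,x0:x1];return o
def pts(m): return np.argwhere(m)[:,::-1].astype(np.float32)
E
python3 - <<'E'
from plant import ctrl,cams
from h import *
np.set_printoptions(precision=4,suppress=True)
T=cams.grab_frame("top");S=cams.grab_frame("scene")
def rect(P):
    (c,s,a)=cv2.minAreaRect((P[:,:2]*1000).astype(np.float32)); return np.array(c),np.array(s),a
for n,f,b in(("T",T,(300,195,385,295)),("S",S,(262,220,350,305))):
    print(n,"board",rect(ray(f,pts(mask(f,50,75,b)),.010)))
print("T smallgreen",rect(ray(T,pts(mask(T,50,75,(395,255,445,315))),.010)))
for n,f,bs in(("T",T,dict(red=(0,(222,232,270,252)),yel=(24,(220,205,268,230)),blu=(105,(222,258,274,280)))),("S",S,dict(red=(0,(385,255,445,285)),yel=(24,(390,285,450,312)),blu=(105,(385,232,440,260))))):
    for k,(h,b) in bs.items():
        P=ray(f,pts(mask(f,h,h+(6 if h==0 else 15),b)),.028); print(n,k,rect(P),len(P),P.min(0),P.max(0))
# tray outline: dark pixels
for n,f,b in(("T",T,(210,190,285,295)),):
    hsv=cv2.cvtColor(f["pixels"],cv2.COLOR_RGB2HSV); m=np.zeros((480,640),np.uint8); m[b[1]:b[3],b[0]:b[2]]=(hsv[b[1]:b[3],b[0]:b[2],2]<60)*255
    print("tray",rect(ray(f,pts(m),.010)))
for n,f,b in(("T",T,(425,205,455,240)),("S",S,(185,240,215,280))):
    p=pts(mask(f,0,6,b)); print(n,"stripe px",len(p),p.min(0),p.max(0),p[:40].tolist() if n=="T" else "")
a=T["pixels"][185:300,205:390];cc=T["pixels"][200:260,420:500]
im=np.zeros((600,800,3),np.uint8)
x=cv2.resize(a,None,fx=3,fy=3,interpolation=2);im[:x.shape[0],:x.shape[1]]=x
x=cv2.resize(cc,None,fx=4,fy=4,interpolation=2);im[350:590,:320]=x
x=cv2.resize(S["pixels"][230:295,140:220],None,fx=3.8,fy=3.8,interpolation=2);im[350:350+x.shape[0],400:400+x.shape[1]]=x
cv2.imwrite("pics/c1.png",im[:,:,::-1])
E
```

```text
T board (array([488.8977,  33.5104]), array([127.126 , 166.8022]), 85.35890197753906)
S board (array([490.2209,  34.6752]), array([127.799 , 167.6442]), 85.33848571777344)
T smallgreen (array([ 388.8422, -158.9142]), array([115.1366,  89.5337]), 0.1572074443101883)
T red (array([494.3594, 282.7018]), array([36.6807, 92.0265]), 2.0891356468200684) 234 [0.4751 0.2367 0.028 ] [0.5138 0.3293 0.028 ]
T yel (array([563.7789, 292.5224]), array([41.1884, 91.9352]), 10.05346965789795) 256 [0.5367 0.2451 0.028 ] [0.5807 0.3405 0.028 ]
T blu (array([430.3187, 273.8424]), array([41.3097, 90.7746]), 4.932570457458496) 215 [0.4063 0.2284 0.028 ] [0.4498 0.3207 0.028 ]
S red (array([503.2262, 283.2444]), array([42.5368, 96.3689]), 13.881486892700195) 415 [0.4726 0.2385 0.028 ] [0.5268 0.3311 0.028 ]
S yel (array([568.8047, 293.1239]), array([42.4433, 96.3296]), 15.745960235595703) 465 [0.5357 0.2481 0.028 ] [0.5894 0.3399 0.028 ]
S blu (array([436.7303, 276.647 ]), array([41.2788, 94.0127]), 14.978975296020508) 341 [0.4058 0.2307 0.028 ] [0.4587 0.3216 0.028 ]
tray (array([497.5759, 283.6613]), array([224.2275, 119.3822]), 7.916348457336426)
T stripe px 20 [434. 222.] [442. 225.] [[439.0, 222.0], [440.0, 222.0], [441.0, 222.0], [437.0, 223.0], [438.0, 223.0], [439.0, 223.0], [440.0, 223.0], [441.0, 223.0], [442.0, 223.0], [435.0, 224.0], [436.0, 224.0], [437.0, 224.0], [438.0, 224.0], [439.0, 224.0], [440.0, 224.0], [434.0, 225.0], [435.0, 225.0], [436.0, 225.0], [437.0, 225.0], [438.0, 225.0]]
S stripe px 78 [194. 250.] [204. 273.]
```

View pics/c1.png

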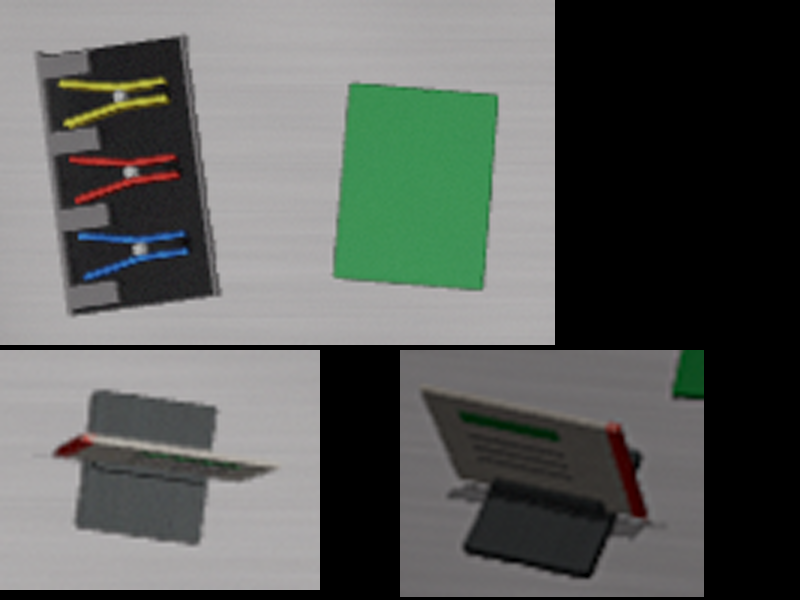

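Crop confirms it: red is the middle clip, nose toward -y. The large green board is the one to use, and the red stripe is at the plate's +y end. Next I'll refine the hinge pins and the plate pose.

Run:
```python
from plant import ctrl,cams
from h import *
from scipy.optimize import least_squares
np.set_printoptions(precision=4,suppress=True)
T=cams.grab_frame("top");S=cams.grab_frame("scene")
for f,n,cs in((T,"T",((245,217),(248.7,242.3),(251.3,268))),(S,"S",((422,297),(417,271),(413,247)))):
    hsv=cv2.cvtColor(f["pixels"],cv2.COLOR_RGB2HSV)
    for c in cs:
        u,v=map(int,c); w=hsv[v-6:v+7,u-6:u+7]; m=(w[...,1]<90)&(w[...,2]>120)
        p=np.argwhere(m)[:,::-1]+[u-6,v-6]; print(n,len(p),p.mean(0) if len(p) else None,ray(f,p.mean(0),.030) if len(p) else None)
print("T plate",ray(T,[(442,221.7),(488,229.5)],.105)); print("S plate",ray(S,[(196.7,249.5),(145.5,240.3)],.105))
# foot in top view
hsv=cv2.cvtColor(T["pixels"],cv2.COLOR_RGB2HSV);m=np.zeros((480,640),np.uint8);m[205:252,436:478]=((hsv[205:252,436:478,2]<110))*255
P=ray(T,pts(m),.010)[:,:2]*1000; print(cv2.minAreaRect(P.astype(np.float32)))
# stripe fit by reprojection overlap: mask centroid/extent vs model
for f,n,b in((T,"T",(425,205,455,240)),(S,"S",(185,240,215,280))):
    p=pts(mask(f,0,6,b,90,40)); print(n,len(p),p.mean(0),cv2.minAreaRect(p))
```

```text
T 12 [244.  216.5] [[0.5636 0.2886 0.03  ]]
T 13 [247.9231 242.0769] [[0.4979 0.2777 0.03  ]]
T 14 [251.2143 267.7143] [[0.4325 0.2684 0.03  ]]
S 0 None None
S 0 None None
S 0 None None
T plate [[ 0.5427 -0.2027  0.105 ]
 [ 0.524  -0.3128  0.105 ]]
S plate [[ 0.5417 -0.1999  0.105 ]
 [ 0.5294 -0.3152  0.105 ]]
((534.514892578125, -257.1160888671875), (107.25957489013672, 90.55130767822266), 81.84420776367188)
T 25 [438.28 223.64] ((437.9000549316406, 223.80001831054688), (3.130495071411133, 8.049844741821289), 63.43495178222656)
S 102 [198.8824 261.2255] ((198.85780334472656, 261.19268798828125), (25.57396125793457, 4.0228705406188965), 73.3007583618164)
```

```bash
cat > go.py <<'E'
# usage: go.py x y z yawdeg(of tool y axis) -> shift (cm) and turn for the moves
import sys
from plant import ctrl
from h import *
x,y,z,a=map(float,sys.argv[1:5]); s=ctrl.state(); M=R.from_quat(np.roll(s["orientation"],-1))
c,d=np.cos(np.radians(a)),np.sin(np.radians(a)); G=R.from_matrix(np.array([[d,c,0],[-c,d,0],[0,0,-1.]]))
if "-f" in sys.argv or (M.as_matrix()[:,1]@[c,d,0])<0: G=G*R.from_euler("z",np.pi)
print("t cm",(M.inv().apply(np.array([x,y,z])-s["tcp_pos"])*100).round(2),"a",(M.inv()*G).as_rotvec().round(3),"time",s["time"],"w",s["width"])
E
python3 go.py .5009 .2582 .12 8.2
```

```text
Traceback (most recent call last):
  File "go.py", line 6, in <module>
    c,d=np.cos(np.radians(a)),np.sin(np.radians(a)); G=R.from_matrix(np.array([[d,c,0],[-c,d,0],[0,0,-1.]]))
                                                       ~~~~~~~~~~~~~^^^^^^^^^^^^^^^^^^^^^^^^^^^^^^^^^^^^^^^^
  File "scipy/spatial/transform/_rotation.pyx", line 1143, in scipy.spatial.transform._rotation.Rotation.from_matrix
ValueError: Non-positive determinant (left-handed or null coordinate frame) in rotation matrix 0: [[ 0.14262893  0.98977623  0.        ]
 [-0.98977623  0.14262893  0.        ]
 [ 0.          0.         -1.        ]].
```

```bash
sed -i 's/\[\[d,c,0\],\[-c,d,0\]/[[-d,c,0],[c,d,0]/' go.py; python3 go.py .5009 .2582 .12 8.2
```

```text
t cm [-38.08 -20.94  12.15] a [-1.000e-03  0.000e+00  1.075e+00] time 0.3 w 0.08728517791709497
```

```bash
python3 -m creep '[{"tx":-38.1,"ty":-20.9,"tz":8,"az":1.075,"gripper":0.02},{"tx":-38.1,"ty":-20.9,"tz":8,"az":1.075,"gripper":0.02},{"tx":-38.1,"ty":-20.9,"tz":8,"az":1.075,"gripper":0.02},{"tx":-38.1,"ty":-20.9,"tz":8,"az":1.075,"gripper":0.02},{"tx":-38.1,"ty":-20.9,"tz":8,"az":1.075,"gripper":0.02}]' 15; python3 go.py .5009 .2582 .12 8.2
```

```text
t cm [-38.08 -20.94  12.15] a [-1.000e-03  0.000e+00  1.075e+00] time 0.3 w 0.08728517791709497$[0]: bad value
```

```bash
python3 -m creep '[{"tx":-3.8,"ty":-2.1,"tz":1,"az":0.12,"gripper":0.02},{"tx":-7.6,"ty":-4.2,"tz":2,"az":0.24,"gripper":0.02},{"tx":-11.4,"ty":-6.3,"tz":3,"az":0.36,"gripper":0.02},{"tx":-15.2,"ty":-8.4,"tz":4,"az":0.48,"gripper":0.02},{"tx":-19,"ty":-10.5,"tz":4,"az":0.6,"gripper":0.02}]' 15; python3 go.py .5009 .2582 .12 8.2
```

```text
t cm [-38.08 -20.94  12.15] a [-1.000e-03  0.000e+00  1.075e+00] time 0.3 w 0.08728517791709497$[0]: bad value
```

```bash
python3 -m creep '[{"tx":-3.8,"ty":-2.1,"tz":1.0,"ax":0,"ay":0,"az":0.12,"gripper":0.02},{"tx":-7.6,"ty":-4.2,"tz":2,"ax":0,"ay":0,"az":0.24,"gripper":0.02},{"tx":-11.4,"ty":-6.3,"tz":3,"ax":0,"ay":0,"az":0.36,"gripper":0.02},{"tx":-15.2,"ty":-8.4,"tz":4,"ax":0,"ay":0,"az":0.48,"gripper":0.02},{"tx":-19,"ty":-10.5,"tz":4,"ax":0,"ay":0,"az":0.6,"gripper":0.02}]' 15; python3 go.py .5009 .2582 .12 8.2
```

```text
time: 0.8
tcp_pos: [0.3584, 0.4203, 0.2005]
orientation: [-0.0, 0.461, 0.888, -0.001]
force: [-0.2, 0.6, 0.6]
width: 0.0511
gripper_force: 0.0
t cm [-21.46   2.34   8.06] a [-0.002  0.001  0.47 ] time 0.8 w 0.0510655259652365
```

All keys are required. On to the tray.

```bash
python3 -m creep '[{"tx":-21.5,"ty":2.3,"tz":4,"ax":0,"ay":0,"az":0.47,"gripper":0.02},{"tx":-21.5,"ty":2.3,"tz":6,"ax":0,"ay":0,"az":0.47,"gripper":0.02},{"tx":-21.5,"ty":2.3,"tz":8,"ax":0,"ay":0,"az":0.47,"gripper":0.02},{"tx":-21.5,"ty":2.3,"tz":8,"ax":0,"ay":0,"az":0.47,"gripper":0.02},{"tx":-21.5,"ty":2.3,"tz":8,"ax":0,"ay":0,"az":0.47,"gripper":0.02}]'; python3 go.py .5009 .2582 .07 8.2; python3 go.py .5009 .2582 .0275 8.2
```

```text
time: 1.3
tcp_pos: [0.5029, 0.257, 0.1205]
orientation: [0.001, 0.654, 0.756, -0.001]
force: [-0.1, 1.2, 0.4]
width: 0.0451
gripper_force: 0.0
t cm [ 0.16 -0.18  5.05] a [-0.     0.002  0.001] time 1.3 w 0.04506631322533983
t cm [ 0.16 -0.18  9.3 ] a [-0.     0.002  0.001] time 1.3 w 0.04506631322533983
```

```bash
python3 -m creep '[{"tx":0.16,"ty":-0.18,"tz":4,"ax":0,"ay":0,"az":0,"gripper":0.02},{"tx":0.16,"ty":-0.18,"tz":7,"ax":0,"ay":0,"az":0,"gripper":0.02},{"tx":0.16,"ty":-0.18,"tz":9.2,"ax":0,"ay":0,"az":0,"gripper":0.02},{"tx":0.16,"ty":-0.18,"tz":9.2,"ax":0,"ay":0,"az":0,"gripper":0.02},{"tx":0.16,"ty":-0.18,"tz":9.2,"ax":0,"ay":0,"az":0,"gripper":0.02}]'
python3 - <<'E'
from plant import ctrl,cams
from h import *
T=cams.grab_frame("top")["pixels"][185:300,205:320];S=cams.grab_frame("scene")["pixels"][210:330,370:480]
cv2.imwrite("pics/c2.png",np.hstack([cv2.resize(T,(400,400)),cv2.resize(S,(400,400))])[:,:,::-1])
E
```

```text
time: 1.8
tcp_pos: [0.4992, 0.2616, 0.0293]
orientation: [-0.0, 0.653, 0.757, -0.0]
force: [-0.7, -0.8, 0.6]
width: 0.0445
gripper_force: 0.0
```

View pics/c2.png

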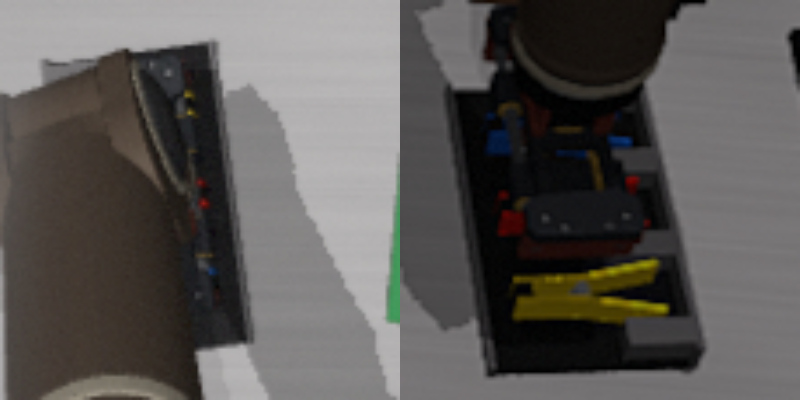

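The arm hides most of the view, but the red nose tips poke out beyond the gripper and there's no contact force, so I'll close.

```bash
python3 -m creep '[{"tx":0,"ty":0,"tz":0,"ax":0,"ay":0,"az":0,"gripper":-1},{"tx":0,"ty":0,"tz":0,"ax":0,"ay":0,"az":0,"gripper":-1},{"tx":0,"ty":0,"tz":0,"ax":0,"ay":0,"az":0,"gripper":-1},{"tx":0,"ty":0,"tz":0,"ax":0,"ay":0,"az":0,"gripper":-1},{"tx":0,"ty":0,"tz":0,"ax":0,"ay":0,"az":0,"gripper":-1}]' 20; python3 -m creep '[{"tx":0,"ty":0,"tz":-0.5,"ax":0,"ay":0,"az":0,"gripper":-1},{"tx":0,"ty":0,"tz":-2,"ax":0,"ay":0,"az":0,"gripper":-1},{"tx":0,"ty":0,"tz":-5,"ax":0,"ay":0,"az":0,"gripper":-1},{"tx":0,"ty":0,"tz":-8,"ax":0,"ay":0,"az":0,"gripper":-1},{"tx":0,"ty":0,"tz":-8,"ax":0,"ay":0,"az":0,"gripper":-1}]'; python3 go.py .4900 .014 .08 -8.2
```

```text
time: 2.4
tcp_pos: [0.4995, 0.2619, 0.03]
orientation: [0.0, 0.653, 0.757, 0.0]
force: [0.5, -0.8, 3.9]
width: 0.0199
gripper_force: 20.0
time: 2.9
tcp_pos: [0.5016, 0.2627, 0.1143]
orientation: [0.001, 0.653, 0.757, 0.003]
force: [1.7, 0.1, -0.2]
width: 0.0197
gripper_force: 20.0
t cm [-24.44  -4.82   3.33] a [ 0.006 -0.004  0.291] time 2.9 w 0.01970026848784303
```

```bash
python3 -m creep '[{"tx":-4.9,"ty":-1,"tz":0,"ax":0,"ay":0,"az":0.06,"gripper":-1},{"tx":-9.8,"ty":-2,"tz":0,"ax":0,"ay":0,"az":0.12,"gripper":-1},{"tx":-14.7,"ty":-3,"tz":0,"ax":0,"ay":0,"az":0.18,"gripper":-1},{"tx":-19.6,"ty":-4,"tz":1.5,"ax":0,"ay":0,"az":0.24,"gripper":-1},{"tx":-24.4,"ty":-4.8,"tz":3,"ax":0,"ay":0,"az":0.29,"gripper":-1}]'; python3 -m creep '[{"tx":0,"ty":0,"tz":0,"ax":0,"ay":0,"az":0,"gripper":-1},{"tx":0,"ty":0,"tz":0,"ax":0,"ay":0,"az":0,"gripper":-1},{"tx":0,"ty":0,"tz":0,"ax":0,"ay":0,"az":0,"gripper":-1}]'; python3 go.py .4900 .014 .035 -8.2
python3 - <<'E'
from plant import ctrl,cams
from h import *
T=cams.grab_frame("top")["pixels"][185:315,270:400];S=cams.grab_frame("scene")["pixels"][200:330,240:370]
cv2.imwrite("pics/c3.png",np.hstack([cv2.resize(T,(400,400)),cv2.resize(S,(400,400))])[:,:,::-1])
E
```

```text
time: 3.4
tcp_pos: [0.4875, 0.0148, 0.0808]
orientation: [0.0, 0.756, 0.654, 0.001]
force: [-0.2, -1.4, -0.7]
width: 0.0193
gripper_force: 20.0
time: 3.7
tcp_pos: [0.488, 0.0175, 0.0807]
orientation: [-0.0, 0.755, 0.656, 0.0]
force: [-0.2, 0.5, -0.7]
width: 0.0196
gripper_force: 20.0
t cm [-0.32  0.25  4.57] a [-0.    -0.001  0.003] time 3.7 w 0.019576632645513795
```

View pics/c3.png

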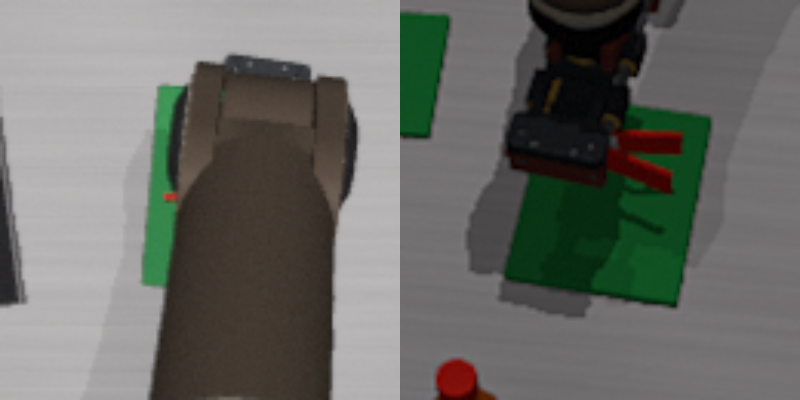

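The clip is held level above the green board, with its handles at crop (650,160). Lowering.

```bash
python3 -m creep '[{"tx":-0.3,"ty":0.2,"tz":2,"ax":0,"ay":0,"az":0,"gripper":-1},{"tx":-0.3,"ty":0.2,"tz":3.5,"ax":0,"ay":0,"az":0,"gripper":-1},{"tx":-0.3,"ty":0.2,"tz":4.3,"ax":0,"ay":0,"az":0,"gripper":-1},{"tx":-0.3,"ty":0.2,"tz":4.6,"ax":0,"ay":0,"az":0,"gripper":-1},{"tx":-0.3,"ty":0.2,"tz":4.6,"ax":0,"ay":0,"az":0,"gripper":-1}]'; python3 -m creep '[{"tx":0,"ty":0,"tz":0,"ax":0,"ay":0,"az":0,"gripper":-1},{"tx":0,"ty":0,"tz":0,"ax":0,"ay":0,"az":0,"gripper":-1}]'
```

```text
time: 4.3
tcp_pos: [0.4895, 0.0137, 0.0347]
orientation: [-0.0, 0.755, 0.656, 0.0]
force: [0.0, -0.3, -0.5]
width: 0.0196
gripper_force: 20.0
time: 4.5
tcp_pos: [0.4898, 0.0133, 0.0351]
orientation: [0.0, 0.755, 0.655, 0.0]
force: [-0.1, 0.1, -0.5]
width: 0.0198
gripper_force: 20.0
```

```bash
python3 -m creep '[{"tx":0,"ty":0,"tz":0.08,"ax":0,"ay":0,"az":0,"gripper":-1},{"tx":0,"ty":0,"tz":0.08,"ax":0,"ay":0,"az":0,"gripper":-1},{"tx":0,"ty":0,"tz":0.08,"ax":0,"ay":0,"az":0,"gripper":-0.4},{"tx":0,"ty":0,"tz":0.08,"ax":0,"ay":0,"az":0,"gripper":0.36},{"tx":0,"ty":0,"tz":0.08,"ax":0,"ay":0,"az":0,"gripper":0.36}]';  python3 -m creep '[{"tx":0,"ty":0,"tz":-0.1,"ax":0,"ay":0,"az":0,"gripper":0.36},{"tx":0,"ty":0,"tz":-3,"ax":0,"ay":0,"az":0,"gripper":0.36},{"tx":0,"ty":0,"tz":-6,"ax":0,"ay":0,"az":0,"gripper":0.36},{"tx":0,"ty":0,"tz":-9,"ax":0,"ay":0,"az":0,"gripper":0.36},{"tx":0,"ty":0,"tz":-11,"ax":0,"ay":0,"az":0,"gripper":0.36}]'; python3 -m creep '[{"tx":4.5,"ty":0,"tz":0,"ax":0,"ay":0,"az":0,"gripper":0.36},{"tx":9,"ty":0,"tz":0,"ax":0,"ay":0,"az":0,"gripper":0.36},{"tx":13.5,"ty":0,"tz":0,"ax":0,"ay":0,"az":0,"gripper":0.36},{"tx":18,"ty":0,"tz":0,"ax":0,"ay":0,"az":0,"gripper":0.36},{"tx":22,"ty":0,"tz":0,"ax":0,"ay":0,"az":0,"gripper":0.36}]'
python3 - <<'E'
from plant import ctrl,cams
from h import *
Tf=cams.grab_frame("top");Sf=cams.grab_frame("scene");T=Tf["pixels"][185:315,280:410];S=Sf["pixels"][200:330,240:370]
cv2.imwrite("pics/c4.png",np.hstack([cv2.resize(T,(400,400)),cv2.resize(S,(400,400))])[:,:,::-1])
np.save("pics/T.npy",Tf["pixels"]);np.save("pics/S.npy",Sf["pixels"])
for f,b in((Tf,(300,200,380,290)),(Sf,(255,215,350,310))):
    p=pts(mask(f,0,6,b)); print(len(p),p.min(0),p.max(0)); P=ray(f,p,.034)[:,:2]*1000; print(cv2.minAreaRect(P.astype(np.float32)),P.min(0),P.max(0),P[P[:,1].argmin()])
hsv=cv2.cvtColor(Tf["pixels"],cv2.COLOR_RGB2HSV)[215:275,320:375]; p=np.argwhere((hsv[...,1]<90)&(hsv[...,2]>120))[:,::-1]+[320,215]; print(len(p),ray(Tf,p.mean(0),.034),p[:20].tolist())
E
```

```text
time: 5.0
tcp_pos: [0.4894, 0.0131, 0.0338]
orientation: [-0.0, 0.755, 0.655, -0.0]
force: [-0.4, 0.7, -0.7]
width: 0.0391
gripper_force: 0.0
time: 5.5
tcp_pos: [0.4899, 0.0129, 0.1457]
orientation: [0.0, 0.756, 0.655, 0.001]
force: [-0.1, -0.3, -0.2]
width: 0.0597
gripper_force: 0.0
time: 6.0
tcp_pos: [0.5204, 0.2333, 0.1439]
orientation: [-0.0, 0.755, 0.656, 0.0]
force: [1.1, 0.2, -0.3]
width: 0.0598
gripper_force: 0.0
123 [326. 235.] [360. 250.]
((496.95684814453125, 34.41252899169922), (86.26554870605469, 35.90671920776367), 88.08480834960938) [478.07978955  -8.12104992] [516.13092448  78.12121758] [493.36598279  -8.12104992]
433 [289. 251.] [328. 273.]
((503.26751708984375, 35.09965515136719), (89.51349639892578, 49.66612243652344), 88.26519012451172) [477.23298373  -9.32583013] [529.23800596  80.25771106] [491.65278538  -9.32583013]
416 [[ 0.48923568 -0.02825289  0.034     ]] [[320, 215], [321, 215], [356, 215], [357, 215], [358, 215], [359, 215], [360, 215], [361, 215], [362, 215], [363, 215], [364, 215], [365, 215], [366, 215], [367, 215], [368, 215], [369, 215], [370, 215], [371, 215], [372, 215], [373, 215]]
```

View pics/c4.png

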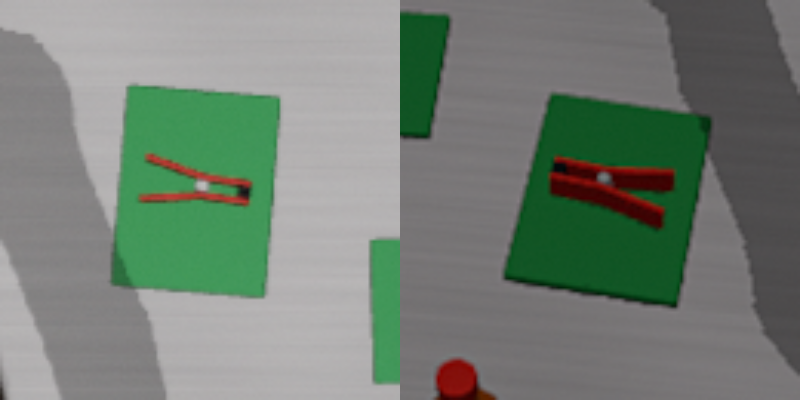

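The clip lies flat and released on the board: hinge pin at crop (202,186), nose at (248,192), handles to the left. Next I'll work out the handle grasp and the plate pose.

```bash
python3 - <<'E'
from plant import ctrl,cams
from h import *
from scipy.optimize import least_squares
np.set_printoptions(precision=4,suppress=True)
Tf=cams.grab_frame("top");Sf=cams.grab_frame("scene")
for f,(u,v) in((Tf,(345.7,245.4)),(Sf,(240+204*.325,200+178*.325))):
    u,v=int(round(u)),int(round(v));w=cv2.cvtColor(f["pixels"],cv2.COLOR_RGB2HSV)[v-5:v+6,u-5:u+6]; m=(w[...,1]<90)&(w[...,2]>100); p=np.argwhere(m)[:,::-1]+[u-5,v-5]; print(len(p),ray(f,p.mean(0),.034))
# stripe mask fit: render stripe polygons (both faces + end face) of model in both views
def masks(f,b): return mask(f,0,6,b,90,40)>0
obs=[(Tf,masks(Tf,(425,205,455,240))),(Sf,masks(Sf,(185,240,215,282)))]
def cost(q):
    x,y,a=q; c,s=np.cos(a),np.sin(a); r=0
    for f,m in obs:
        P=np.array([(x+c*u-s*v,y+s*u+c*v,z) for u in(-.002,.002) for v in(0,-.008) for z in(.022,.105)])
        h=cv2.convexHull((proj(f,P)*16).astype(np.float32)).astype(np.int32)
        big=np.zeros((480,640),np.uint8); cv2.fillConvexPoly(big,h,255,cv2.LINE_AA,4); r+=np.abs(big/255.-m).sum()/m.sum()
    return r
from scipy.optimize import differential_evolution
for seed in(0,1):
    o=differential_evolution(cost,[(.52,.56),(-.22,-.18),(-.35,.1)],seed=seed,maxiter=60); print(o.x,np.degrees(o.x[2]),o.fun)
E
python3 go.py .496 .063 .034 -8.3
```

```text
19 [[0.4907 0.0297 0.034 ]]
7 [[0.4912 0.0298 0.034 ]]
[ 0.5426 -0.1983  0.0897] 5.137141143611195 1.1431287128712873
[ 0.5426 -0.1983  0.0845] 4.839221350430061 1.154775383420695
t cm [-17.01  -0.04  10.95] a [-0.     0.001  0.005] time 6.2 w 0.05970158669715874
```

```bash
python3 -m creep '[{"tx":-4.5,"ty":0,"tz":0,"ax":0,"ay":0,"az":0,"gripper":0.36},{"tx":-9,"ty":0,"tz":0,"ax":0,"ay":0,"az":0,"gripper":0.36},{"tx":-13.5,"ty":0,"tz":0,"ax":0,"ay":0,"az":0,"gripper":0.36},{"tx":-16.9,"ty":0,"tz":0,"ax":0,"ay":0,"az":0,"gripper":0.36},{"tx":-16.9,"ty":0,"tz":4,"ax":0,"ay":0,"az":0,"gripper":0.36}]'; python3 -m creep '[{"tx":0,"ty":0,"tz":0,"ax":0,"ay":0,"az":0,"gripper":0.36},{"tx":0,"ty":0,"tz":0,"ax":0,"ay":0,"az":0,"gripper":0.36}]'; python3 go.py .4961 .0643 .031 -8.3
```

```text
time: 6.7
tcp_pos: [0.4989, 0.0569, 0.1076]
orientation: [0.002, 0.759, 0.652, 0.003]
force: [1.2, 0.9, -0.0]
width: 0.0599
gripper_force: 0.0
time: 6.9
tcp_pos: [0.4959, 0.0626, 0.1039]
orientation: [-0.0, 0.756, 0.655, -0.001]
force: [0.5, -0.1, 0.3]
width: 0.0594
gripper_force: 0.0
t cm [0.17 0.01 7.29] a [-0.002  0.001  0.001] time 6.9 w 0.05937197991532078
```

```bash
python3 -m creep '[{"tx":0.15,"ty":0,"tz":3,"ax":0,"ay":0,"az":0,"gripper":0.36},{"tx":0.15,"ty":0,"tz":5.5,"ax":0,"ay":0,"az":0,"gripper":0.36},{"tx":0.15,"ty":0,"tz":7,"ax":0,"ay":0,"az":0,"gripper":0.36},{"tx":0.15,"ty":0,"tz":7.2,"ax":0,"ay":0,"az":0,"gripper":0.36},{"tx":0.15,"ty":0,"tz":7.2,"ax":0,"ay":0,"az":0,"gripper":0.36}]'; python3 -m creep '[{"tx":0,"ty":0,"tz":0,"ax":0,"ay":0,"az":0,"gripper":0},{"tx":0,"ty":0,"tz":0,"ax":0,"ay":0,"az":0,"gripper":-0.3},{"tx":0,"ty":0,"tz":0,"ax":0,"ay":0,"az":0,"gripper":-1},{"tx":0,"ty":0,"tz":0,"ax":0,"ay":0,"az":0,"gripper":-1},{"tx":0,"ty":0,"tz":0,"ax":0,"ay":0,"az":0,"gripper":-1}]' 22;  python3 -m creep '[{"tx":0,"ty":0,"tz":0,"ax":0,"ay":0,"az":0,"gripper":-1},{"tx":0,"ty":0,"tz":0,"ax":0,"ay":0,"az":0,"gripper":-1},{"tx":0,"ty":0,"tz":0,"ax":0,"ay":0,"az":0,"gripper":-1}]' 22
```

```text
time: 7.4
tcp_pos: [0.4974, 0.0655, 0.0326]
orientation: [0.0, 0.755, 0.655, 0.0]
force: [0.3, -0.3, -0.1]
width: 0.0596
gripper_force: 0.0
time: 7.9
tcp_pos: [0.4976, 0.0654, 0.0325]
orientation: [0.0, 0.755, 0.655, 0.001]
force: [0.4, 0.4, 6.4]
width: 0.0235
gripper_force: 6.8
time: 8.2
tcp_pos: [0.4977, 0.0654, 0.0325]
orientation: [0.0, 0.755, 0.655, 0.001]
force: [0.4, 1.5, 7.3]
width: 0.0195
gripper_force: 22.0
```

Squeezed fully open (19.5 mm). Lift and move to a point short of the plate edge.

```bash
python3 -m creep '[{"tx":0,"ty":0,"tz":-1,"ax":0,"ay":0,"az":0,"gripper":-1},{"tx":0,"ty":0,"tz":-3,"ax":0,"ay":0,"az":0,"gripper":-1},{"tx":0,"ty":0,"tz":-5,"ax":0,"ay":0,"az":0,"gripper":-1},{"tx":0,"ty":0,"tz":-5.5,"ax":0,"ay":0,"az":0,"gripper":-1},{"tx":0,"ty":0,"tz":-5.5,"ax":0,"ay":0,"az":0,"gripper":-1}]'; python3 go.py .558 -.0884 .0725 -8
```

```text
time: 8.7
tcp_pos: [0.4972, 0.0652, 0.0875]
orientation: [0.0, 0.755, 0.655, 0.001]
force: [-1.1, 0.5, -0.5]
width: 0.0192
gripper_force: 22.0
t cm [-14.35   8.19   1.5 ] a [ 0.001 -0.001 -0.002] time 8.7 w 0.019216783640914007
```

```bash
python3 -m creep '[{"tx":-2,"ty":1.6,"tz":0,"ax":0,"ay":0,"az":0,"gripper":-1},{"tx":-5,"ty":4,"tz":0,"ax":0,"ay":0,"az":0,"gripper":-1},{"tx":-8.5,"ty":6.5,"tz":0.5,"ax":0,"ay":0,"az":0,"gripper":-1},{"tx":-12,"ty":8.2,"tz":1,"ax":0,"ay":0,"az":0,"gripper":-1},{"tx":-14.3,"ty":8.2,"tz":1.5,"ax":0,"ay":0,"az":0,"gripper":-1}]'; python3 -m creep '[{"tx":0,"ty":0,"tz":0,"ax":0,"ay":0,"az":0,"gripper":-1},{"tx":0,"ty":0,"tz":0,"ax":0,"ay":0,"az":0,"gripper":-1}]'; python3 go.py .5512 -.1369 .0725 -8;  python3 - <<'E'
from plant import ctrl,cams
from h import *
Tf=cams.grab_frame("top");Sf=cams.grab_frame("scene");T=Tf["pixels"][185:265,400:480];S=Sf["pixels"][210:300,150:240]
cv2.imwrite("pics/c5.png",np.hstack([cv2.resize(T,(400,400)),cv2.resize(S,(400,400))])[:,:,::-1])
E
```

```text
time: 9.2
tcp_pos: [0.5587, -0.0915, 0.0706]
orientation: [0.001, 0.756, 0.654, -0.0]
force: [0.3, -0.5, -0.1]
width: 0.0193
gripper_force: 22.0
time: 9.4
tcp_pos: [0.5569, -0.0883, 0.0706]
orientation: [-0.001, 0.756, 0.655, -0.001]
force: [-0.2, 0.3, -0.7]
width: 0.0192
gripper_force: 22.0
t cm [-4.9   0.13 -0.19] a [-0.002 -0.    -0.004] time 9.4 w 0.019214352308002575
```

View pics/c5.png

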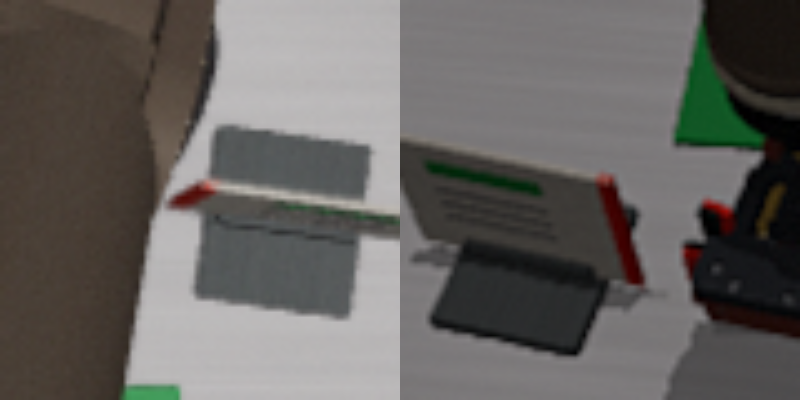

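The scene crop shows the open jaw tips at about (712,205) and (690,248), and the stripe ahead of them at (605-640,180-280). I'll check the predicted geometry against these pixels.

Run:
```python
from plant import ctrl,cams
from h import *
np.set_printoptions(precision=1,suppress=True)
f=cams.grab_frame("scene"); s=ctrl.state(); M=R.from_quat(np.roll(s["orientation"],-1)); t=s["tcp_pos"]
def px(p): return (proj(f,p)-[150,210])*400/90+[400,0]
# tool x = clip +y ; tool y = +-x ; nose at -76 mm tool x
q=[t+M.apply([-.076,dy,.0105+dz]) for dy in(-.012,.012) for dz in(-.012,.012)]
print("tips top/bot",px(q))
for x in(-8,0,8):
    pass
E0=np.array([.5426,-.1983]);e=np.array([.139,.990])
print("edge z .105,.062,.022",px([[*E0,z] for z in(.105,.062,.022)]))
nose=t+M.apply([-.076,0,.0105]); d=(nose[:2]-E0); print("nose",(nose*1000),"along",d@e*1000,"across",(d@[e[1],-e[0]])*1000)
p=pts(mask(f,0,6,(205,245,235,285),90,40)); print(px.__name__,[((p.min(0)-[150,210])*400/90+[400,0]),((p.max(0)-[150,210])*400/90+[400,0])])
```

```text
tips top/bot [[701.3 208. ]
 [708.  234.4]
 [684.7 247.9]
 [691.7 273.8]]
edge z .105,.062,.022 [[610.5 177.3]
 [625.3 225.9]
 [638.2 268.6]]
nose [ 547.1 -161.7   60.9] along 36.85777421099935 across -0.6415852075731107
px [array([684.4, 200. ]), array([733.3, 275.6])]
```

Prediction and pixels agree, with 0.6 mm of error across. Insert.

```bash
python3 -m creep '[{"tx":-1.5,"ty":0.1,"tz":-0.15,"ax":0,"ay":0,"az":0,"gripper":-1},{"tx":-3,"ty":0.1,"tz":-0.15,"ax":0,"ay":0,"az":0,"gripper":-1},{"tx":-4.2,"ty":0.1,"tz":-0.15,"ax":0,"ay":0,"az":0,"gripper":-1},{"tx":-5,"ty":0.1,"tz":-0.15,"ax":0,"ay":0,"az":0,"gripper":-1},{"tx":-5,"ty":0.1,"tz":-0.15,"ax":0,"ay":0,"az":0,"gripper":-1}]'; python3 -m creep '[{"tx":0,"ty":0,"tz":0,"ax":0,"ay":0,"az":0,"gripper":-1},{"tx":0,"ty":0,"tz":0,"ax":0,"ay":0,"az":0,"gripper":-1},{"tx":0,"ty":0,"tz":0,"ax":0,"ay":0,"az":0,"gripper":-1}]';  python3 - <<'E'
from plant import ctrl,cams
from h import *
Tf=cams.grab_frame("top");Sf=cams.grab_frame("scene");T=Tf["pixels"][185:265,400:480];S=Sf["pixels"][220:290,160:230]
cv2.imwrite("pics/c6.png",np.hstack([cv2.resize(T,(400,400)),cv2.resize(S,(400,400))])[:,:,::-1])
E
```

```text
time: 10.05
tcp_pos: [0.5512, -0.1399, 0.0734]
orientation: [0.0, 0.756, 0.654, -0.0]
force: [-1.5, -0.3, -1.1]
width: 0.0195
gripper_force: 22.0
time: 10.35
tcp_pos: [0.5518, -0.137, 0.0732]
orientation: [-0.0, 0.755, 0.656, 0.0]
force: [-0.1, -0.3, -0.4]
width: 0.0195
gripper_force: 22.0
```

View pics/c6.png

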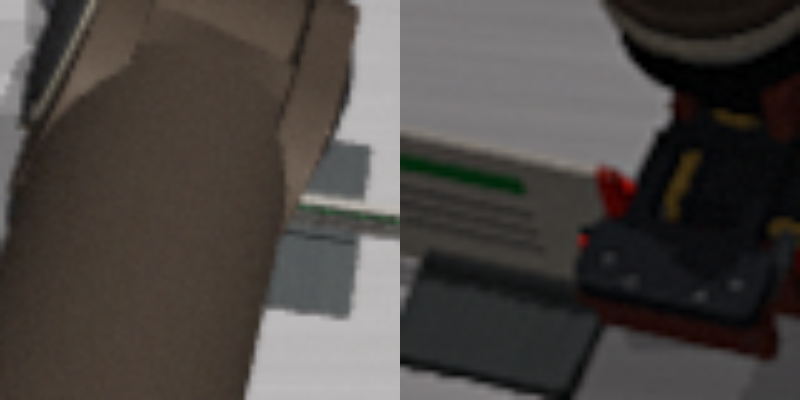

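The jaws straddle the striped edge without contact force. Release gradually.

```bash
python3 -m creep '[{"tx":0,"ty":0,"tz":0,"ax":0,"ay":0,"az":0,"gripper":-0.5},{"tx":0,"ty":0,"tz":0,"ax":0,"ay":0,"az":0,"gripper":-0.4},{"tx":0,"ty":0,"tz":0,"ax":0,"ay":0,"az":0,"gripper":-0.3},{"tx":0,"ty":0,"tz":0,"ax":0,"ay":0,"az":0,"gripper":-0.2},{"tx":0,"ty":0,"tz":0,"ax":0,"ay":0,"az":0,"gripper":0}]'; python3 -m creep '[{"tx":0,"ty":0,"tz":0,"ax":0,"ay":0,"az":0,"gripper":0.4},{"tx":0,"ty":0,"tz":0,"ax":0,"ay":0,"az":0,"gripper":0.4},{"tx":0,"ty":0,"tz":0,"ax":0,"ay":0,"az":0,"gripper":0.4},{"tx":0,"ty":0,"tz":0,"ax":0,"ay":0,"az":0,"gripper":0.4},{"tx":0,"ty":0,"tz":0,"ax":0,"ay":0,"az":0,"gripper":0.4}]'
```

```text
time: 10.95
tcp_pos: [0.5519, -0.1379, 0.0734]
orientation: [0.0, 0.756, 0.655, 0.0]
force: [-0.4, 0.7, 0.6]
width: 0.04
gripper_force: 0.0
time: 11.45
tcp_pos: [0.5517, -0.1377, 0.0733]
orientation: [-0.0, 0.755, 0.655, -0.0]
force: [-0.9, -0.4, 0.4]
width: 0.0614
gripper_force: 0.0
```

Back off straight up, then away, and look.

```bash
python3 -m creep '[{"tx":0,"ty":0,"tz":-1,"ax":0,"ay":0,"az":0,"gripper":0.4},{"tx":0,"ty":0,"tz":-3,"ax":0,"ay":0,"az":0,"gripper":0.4},{"tx":0,"ty":0,"tz":-6,"ax":0,"ay":0,"az":0,"gripper":0.4},{"tx":0,"ty":0,"tz":-9,"ax":0,"ay":0,"az":0,"gripper":0.4},{"tx":0,"ty":0,"tz":-12,"ax":0,"ay":0,"az":0,"gripper":0.4}]';python3 -m creep '[{"tx":4.5,"ty":0,"tz":0,"ax":0,"ay":0,"az":0,"gripper":0.4},{"tx":9,"ty":0,"tz":0,"ax":0,"ay":0,"az":0,"gripper":0.4},{"tx":13.5,"ty":0,"tz":0,"ax":0,"ay":0,"az":0,"gripper":0.4},{"tx":18,"ty":0,"tz":0,"ax":0,"ay":0,"az":0,"gripper":0.4},{"tx":22,"ty":0,"tz":0,"ax":0,"ay":0,"az":0,"gripper":0.4}]'; python3 -m creep '[{"tx":0,"ty":0,"tz":0,"ax":0,"ay":0,"az":0,"gripper":0.4},{"tx":0,"ty":0,"tz":0,"ax":0,"ay":0,"az":0,"gripper":0.4},{"tx":0,"ty":0,"tz":0,"ax":0,"ay":0,"az":0,"gripper":0.4}]'
python3 - <<'E'
from plant import ctrl,cams
from h import *
Tf=cams.grab_frame("top");Sf=cams.grab_frame("scene");T=Tf["pixels"][185:265,400:480];S=Sf["pixels"][220:290,160:230]
x=np.hstack([cv2.resize(T,(400,400)),cv2.resize(S,(400,400))]); y=Tf["pixels"][180:300,200:400]; z=np.zeros((200,800,3),np.uint8); z[:,:333]=cv2.resize(y,(333,200))
cv2.imwrite("pics/c7.png",np.vstack([x,z])[:,:,::-1])
E
```

```text
time: 11.95
tcp_pos: [0.5515, -0.1379, 0.1952]
orientation: [0.0, 0.756, 0.655, 0.0]
force: [0.1, -0.2, -0.6]
width: 0.0617
gripper_force: 0.0
time: 12.45
tcp_pos: [0.5829, 0.0825, 0.1942]
orientation: [0.0, 0.755, 0.655, 0.001]
force: [0.1, 0.0, 0.5]
width: 0.0616
gripper_force: 0.0
time: 12.75
tcp_pos: [0.5828, 0.0784, 0.1937]
orientation: [0.0, 0.756, 0.655, -0.0]
force: [0.0, -0.1, -0.4]
width: 0.0618
gripper_force: 0.0
```

View pics/c7.png

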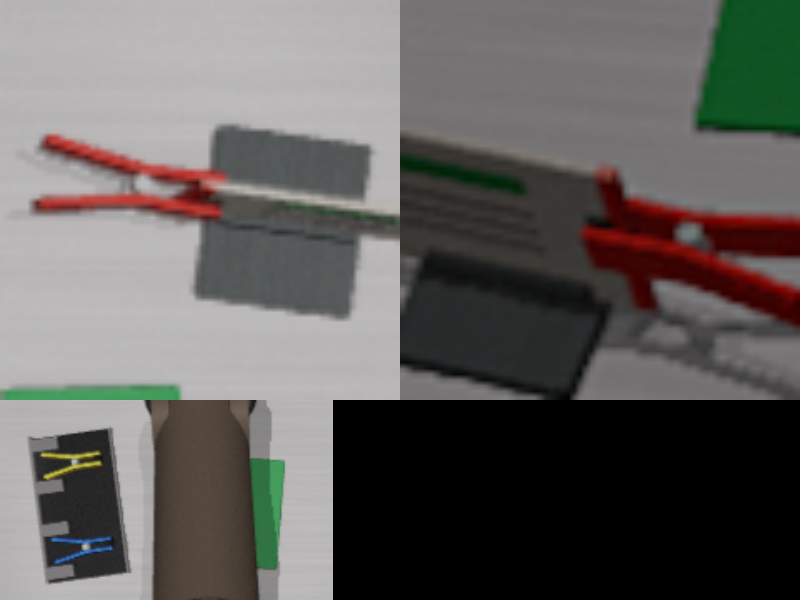

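The clip holds on the striped edge in the air, straight and level. The yellow and blue clips are still in their pockets.

```bash
python3 -c "
from plant import ctrl
print(ctrl.finish_job())"
```

```text
the job is handed in; nothing more can be done
None
```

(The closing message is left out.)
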